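# Mount a ring core on its chassis stud, then its retainer

## Task

Mount the ring core on the power-supply chassis: slip the larger of the two copper-wound ring cores over the upright stud so that it lies flat on the rubber pad, then put the flanged steel retainer over the stud so that it lies flat on top of the core, collar upward. The core must go on first; leave the smaller core lying where it is.

Things in the scene. Friction and masses are not known exactly. Their poses are not given: they have to be found in the camera images.
- stud_foot (a point): Foot of the stud: on its axis, at the top of the round rubber pad (62 mm across). The upright steel stud, 10 mm in diameter, rises 59 mm above this point. Both belong to a fixed aluminium chassis, a flat pan 140 x 200 mm, top 20 mm above the table, placed and turned differently each time. z up; +y points along its long side, away from brass standoffs and a terminal block under 15 mm tall 80 mm off.
- core_big: The larger ring core: dark ring wound all round with copper wire, loose, lying flat on the table; 60 mm outside diameter, straight hole of 34 mm right through, 30 mm high, 0.25 kg. Origin: centre of its underside; z along the hole's axis, up. Either face may be down. It can be taken across its outside.
- core_small: The smaller ring core, of the same look: 42 mm outside diameter, 22 mm hole, 20 mm high, loose, lying flat on the table. Not used in this job. Origin: centre of its underside, z up.
- retainer: Flanged steel retainer, loose, lying on the table collar up: a flange 54 mm in diameter and 5 mm thick at the bottom, a round collar of 38 mm outside diameter on it, 25 mm high in all; a 28 mm hole goes right through; 0.12 kg. Origin: centre of the flange's underside; z up along the hole, from flange to collar. Take it across the collar, above the flange.
Things that resemble listed ones, but are neither listed nor needed, are in the scene too. Leave any pink or red look-alike of the core_big alone.

How it is judged:
By the outcome, as a careful person would: the job done as asked, in the order asked, and still so for the second after the job is handed in, with the robot touching nothing.
It also fails if it takes over 54 s, if anything falls off the work surface, if the arm or the gripper's body presses on something with over 40 N, if the wrist force passes 120 N, or if a joint passes its speed limit or range.

## Robot

A 6-joint arm with a two-finger parallel gripper is mounted at the origin on a cart in front of the work surface, level with it; the furniture and walls round the work are solid. World frame = base frame: x ahead of the robot, y to its left, z up, the work surface at z = 0. Lengths are in m, angles in rad, forces in N, time in s.
With the tool pointing down it reaches from about 0.3 to 0.775 m from the base axis. Payload 14.6 kg.
Tool frame: the origin (TCP) lies on the mounting face of the last link; the fingertips stand 199 mm ahead of it and the grasp point (between the pads) lies 180 mm ahead of it; z points along the fingers, y is the line along which they close (so a half turn about z gives the same grasp; the last joint's range is limited). The gripper opens to 94 mm and grips with 3 to 60 N. Pads are 16 mm wide; open, the fingers measure 119 mm over their backs; the gripper's body (75 mm by 177 mm) begins 78 mm behind the grasp point.
Start: joints at [1.043, 0.3, 1.521, -0, 1.321, -0.067], TCP at [0.245, 0.493, 0.405] pointing down, gripper open.
Joint ranges: [-3.03, 3.03], [-0.79, 2.21], [0.23, 2.52], [-1.04, 4.18], [0, 3.07], [-2.55, 2.55]. Speed limits (rad/s): [2.22, 2.22, 2.57, 3.14, 3.14, 3.14].

## Interface

Orientations are given as [roll, pitch, yaw] about the fixed x, y, z axes, in that order (R = Rz(yaw) Ry(pitch) Rx(roll)).
In Python, from station import get_obs, camera, hand_in gives the robot as it stands.
- The arm moves only by the tool apply_moves, never from a script. Its argument "increments" is a list of rows, each an object of numbers: "tx", "ty", "tz": the shift along the tool's x, y, z as a fraction of full scale; "ax", "ay", "az": the turn, a rotation vector about the tool's x, y, z as a fraction of full scale. In form: [{"tx": .., "ty": .., "tz": .., "ax": .., "ay": .., "az": ..}, ...]. A call has 1 to 12 rows; each row shifts and turns the commanded pose from where the row before left it, along the tool's axes as they then stand; what a row does not reach is not made up. Full scale, the value 1, is 30 mm for a shift and 5 degrees for a turn. A row lasts 1/8 s, in which the tool goes at most 62.5 mm and 10.7 degrees, less where a joint would pass 70% of its speed; a pose out of reach is approached as far as the arm can. A call with a number of a shift or a turn outside -1 to 1 is refused whole. A call with a gripper value outside its range is refused whole. "jaw" is the closure, from 0 (fully open) to 1 (shut), set as the call begins (left out, the last holds). The fingers move at their own pace and stop on an object; "force" is the grip in N (left out, the last holds). Time passes only in rows, so rows that do not move let the fingers close. It gives the time, the measured TCP pose, the force, the opening and the grip force at its end, in the units of the state.
- get_obs(): the state, without advancing time (a new reading comes with each control period).
- camera(name): name is "scene" or "top"; returns a dict with "pixels" (400x640x3 uint8, red, green, blue), "camera_matrix" (3x3 intrinsics, pixels), "R" (3x3) and "t" (3): a world point X has camera coordinates R X + t. Camera axes: x right, y down, z forward; pixel columns grow to the right and rows downward; lengths in m; the calibration is good to about 2 mm. A picture is of the moment at which its call begins. There is no depth.
- hand_in(): hands the job in; it is judged then, once.
The state is a dict: "time_s": time; "qpos": joint angles; "joint_vel": joint speeds; "tau": joint torques, N m; "ee_pos": TCP position; "eef_rot": TCP orientation; "force": force on the tool from outside, world axes, zero at the start; "moment": the same for the moment, N m; "grip_width": finger opening in m; "grip_force": force on a finger pad.
Only numpy, scipy, OpenCV 4.12 (cv2) and the standard library are available. Lean on these libraries where they do the work, as an engineer would, in place of code of your own. Each camera call takes 0.05 s, during which the arm holds its last target. There are 200 camera calls.

## Working session

There is one attempt and no reset: what is moved stays moved. The work goes in short steps, Python scripts to look and compute and a tool call to move; the robot and the scene stay as the last step left them, time stands still between calls to the robot, and variables do not carry over. Pictures are saved under pics/ and viewed, at most 10 in all, crops included, and the job is handed in when it is done.

Besides the shell and the picture viewer there is one more tool, called after "Call:" by a JSON object that holds its "op" and its "data". apply_moves: Moves the arm, as the interface text tells. Its arguments: {"type":"object","properties":{"increments":{"type":"array"},"jaw":{"type":"number"},"force":{"type":"number"}},"required":["increments"]}

```bash
mkdir -p pics
python3 - <<'E'
from station import *
import cv2,pickle
o=get_obs();print(o)
d={}
for n in("scene","top"):
    c=camera(n);d[n]=c;cv2.imwrite(f"pics/{n}0.png",cv2.cvtColor(c["pixels"],cv2.COLOR_RGB2BGR));print(n,c["camera_matrix"],c["R"],c["t"])
pickle.dump(d,open("c0.pkl","wb"))
E
```

```text
{'time_s': 0.0, 'qpos': array([ 1.04342929e+00,  3.00505284e-01,  1.52158911e+00, -3.97990100e-06,
        1.32073136e+00, -6.66266696e-02]), 'joint_vel': array([ 6.93927062e-04,  4.84914940e-04, -1.33767116e-03, -9.65457885e-05,
        8.67399718e-04, -3.39767431e-04]), 'tau': array([ 3.82253011e-04, -5.31804121e+01, -3.52742600e+01,  7.09018693e-02,
        2.43693794e-02, -1.24414046e-04]), 'ee_pos': array([0.2445369 , 0.49261359, 0.40406405]), 'eef_rot': array([-3.14036203e+00, -7.82502020e-05,  2.68085322e+00]), 'force': array([-0.9799819 , -0.26604829,  0.86659586]), 'moment': array([ 0.0103395 , -0.01619573, -0.04991057]), 'grip_force': 0.0, 'grip_width': 0.09395226899297249}
scene [[456.92195257   0.         314.14695222]
 [  0.         456.92195257 204.59587437]
 [  0.           0.           1.        ]] [[ 0.73307678 -0.6797572   0.02299087]
 [-0.27734108 -0.32961863 -0.90245969]
 [ 0.62103169  0.65519593 -0.43016036]] [-0.29443284  0.2241943   0.59845911]
top [[469.73186025   0.         315.04618488]
 [  0.         469.73186025 199.91399953]
 [  0.           0.           1.        ]] [[-0.02274337 -0.9991813   0.03345835]
 [-0.99627576  0.01986765 -0.08390398]
 [ 0.08317055 -0.035242   -0.99591197]] [0.12270122 0.51444263 1.03507298]
```

View pics/scene0.png

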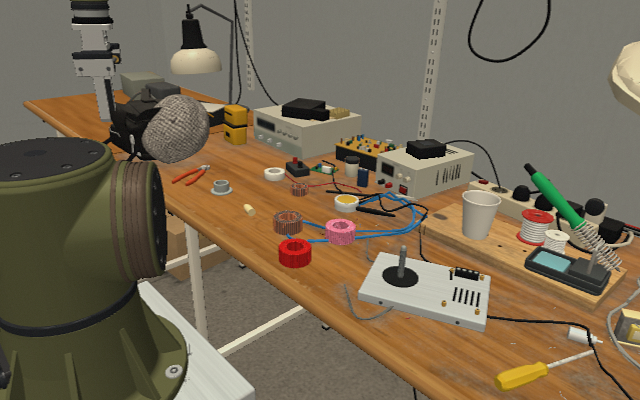

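View pics/top0.png

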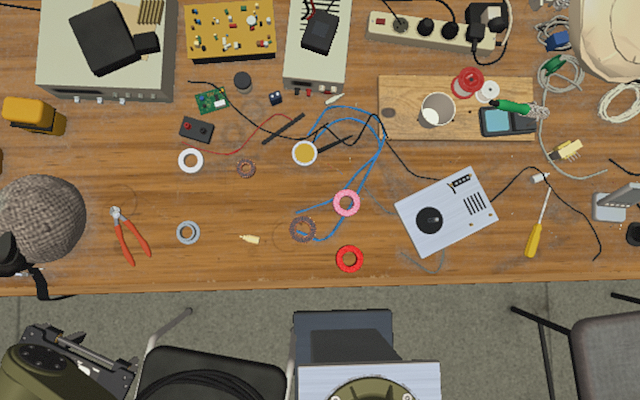

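The big copper core is at top (303,229) and scene (288,222). The small one is at top (245,169). Pink (346,203) and red (349,258) are look-alikes. The retainer is the grey flanged ring at top (187,232) and scene (221,187), and the white rings (190,160) and (304,152) are not it. The stud and pad are at top (430,220). I'll confirm these in an enlarged crop and measure them.

```bash
cat > h.py <<'E'
import numpy as np,cv2,pickle
def ray(c,u,v,z):
    R,t,K=map(np.array,(c["R"],c["t"],c["camera_matrix"]))
    o=-R.T@t; d=R.T@np.linalg.inv(K)@[u,v,1]
    return o+d*(z-o[2])/d[2]
def proj(c,X):
    p=c["camera_matrix"]@(c["R"]@np.array(X)+c["t"]); return p[:2]/p[2]
def tri(a,ua,b,ub):
    P=[c["camera_matrix"]@np.c_[c["R"],c["t"]] for c in(a,b)]
    X=cv2.triangulatePoints(P[0],P[1],np.array(ua,float),np.array(ub,float))[:,0];return X[:3]/X[3]
E
python3 - <<'E'
from h import *
d=pickle.load(open("c0.pkl","rb"));t=d["top"];s=d["scene"]
def crop(c,u,v,r=25,k=6):
    p=cv2.cvtColor(c["pixels"],cv2.COLOR_RGB2BGR)[v-r:v+r,u-r:u+r]
    p=cv2.resize(p,None,fx=300/(2*r),fy=300/(2*r),interpolation=cv2.INTER_CUBIC)
    for i in range(5):
        x=int(i*60);cv2.putText(p,str(u-r+i*2*r//5),(x,10),0,.35,(0,255,0));cv2.putText(p,str(v-r+i*2*r//5),(0,x+22),0,.35,(0,255,255))
        cv2.line(p,(x,0),(x,4),(0,255,0));cv2.line(p,(0,x),(4,x),(0,255,255))
    return p
g=np.hstack([np.vstack([crop(t,303,229),crop(s,288,222)]),np.vstack([crop(t,187,232),crop(s,221,187)])])
cv2.imwrite("pics/a.png",g)
g=np.hstack([np.vstack([crop(t,430,220,30),crop(s,402,265,30)]),np.vstack([crop(t,245,169),crop(s,300,189)])])
cv2.imwrite("pics/b.png",g)
E
```

```text
(no output)
```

View pics/a.png

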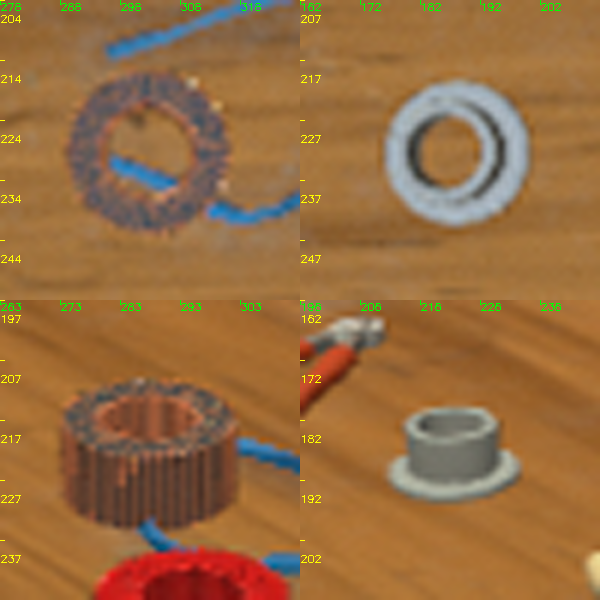

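View pics/b.png

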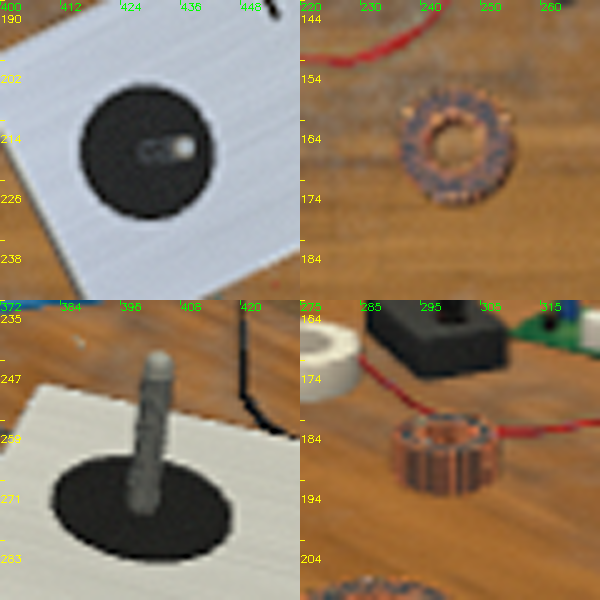

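Crops: the core's top face is centred at top (302.8,229.2) and scene (287.9,216.7). The retainer's flange is centred at top (188.2,232.5), and its collar top is at scene (221.2,182.9). The pad is centred at top (429.4,220.4) and scene (400.4,276.7), and the stud tip is at top (436.8,219.4) and scene (403.4,246.6). The plain copper ring, about 27 px across against 19 px for the small one, is core_big.

Run:
```python
from h import *
np.set_printoptions(precision=4,suppress=True)
d=pickle.load(open("c0.pkl","rb"));t=d["top"];s=d["scene"]
print("cam",-t["R"].T@t["t"])
h=-.4
print("core",tri(t,(302.4,228.8),s,(287.5,216.3)),ray(t,302.4,228.8,.03),ray(s,287.5,216.3,.03))
print("size",np.linalg.norm(ray(t,278+68/6,229,.03)-ray(t,278+230/6,229,.03)))
print("ret",ray(t,187.8,232.1,.005),ray(s,220.8,182.5,.025))
print("retsize",np.linalg.norm(ray(t,162+85/6,232,.005)-ray(t,162+230/6,232,.005)))
print("pad",tri(t,(429,220),s,(400,276.3)),ray(t,429,220,.022),ray(s,400,276.3,.022))
print("padsize",np.linalg.norm(ray(t,400+79/5,220,.022)-ray(t,400+215/5,220,.022)))
print("tip",tri(t,(436.4,219),s,(403,246.2)),ray(t,436.4,219,.081))
print("small",ray(t,245,168,.02)); print("pink",ray(t,346,203,.03),"red",ray(t,349,258,.03))
```

```text
cam [0.4292 0.1489 1.0699]
core [0.4534 0.1408 0.0304] [0.4526 0.1415 0.03  ] [0.4548 0.1407 0.03  ]
size 0.05963675266975094
ret [0.4514 0.3983 0.005 ] [0.4534 0.3958 0.025 ]
retsize 0.05375382768064158
pad [ 0.4669 -0.1446  0.0212] [ 0.4663 -0.1437  0.022 ] [ 0.4667 -0.1457  0.022 ]
padsize 0.06174581222421827
tip [ 0.4664 -0.1437  0.0809] [ 0.466  -0.1432  0.081 ]
small [0.592  0.2674 0.02  ]
pink [0.5078 0.0433 0.03  ] red [0.3861 0.0401 0.03  ]
```

Call:
{"op": "apply_moves", "data": {"increments": [{"tx": -0.954, "ty": -0.617, "tz": 0.26}, {"tx": -0.954, "ty": -0.617, "tz": 0.26}, {"tx": -0.954, "ty": -0.617, "tz": 0.26}, {"tx": -0.954, "ty": -0.617, "tz": 0.26}, {"tx": -0.954, "ty": -0.617, "tz": 0.26}, {"tx": -0.954, "ty": -0.617, "tz": 0.26}, {"tx": -0.954, "ty": -0.617, "tz": 0.26}, {"tx": -0.954, "ty": -0.617, "tz": 0.26}, {"tx": -0.954, "ty": -0.617, "tz": 0.26}, {"tx": -0.954, "ty": -0.617, "tz": 0.26}, {"tx": -0.954, "ty": -0.617, "tz": 0.26}, {"tx": -0.954, "ty": -0.617, "tz": 0.26}], "jaw": 0, "force": 25}}

```text
schema error: expected keys tx, ty, tz, ax, ay, az
```

Call:
{"op": "apply_moves", "data": {"increments": [{}, {}, {}]}}

```text
schema error: expected keys tx, ty, tz, ax, ay, az
```

Call:
{"op": "apply_moves", "data": {"increments": [{"tx": -0.954, "ty": -0.617, "tz": 0.26, "ax": 0, "ay": 0, "az": 0}, {"tx": -0.954, "ty": -0.617, "tz": 0.26, "ax": 0, "ay": 0, "az": 0}, {"tx": -0.954, "ty": -0.617, "tz": 0.26, "ax": 0, "ay": 0, "az": 0}, {"tx": -0.954, "ty": -0.617, "tz": 0.26, "ax": 0, "ay": 0, "az": 0}, {"tx": -0.954, "ty": -0.617, "tz": 0.26, "ax": 0, "ay": 0, "az": 0}, {"tx": -0.954, "ty": -0.617, "tz": 0.26, "ax": 0, "ay": 0, "az": 0}, {"tx": -0.954, "ty": -0.617, "tz": 0.26, "ax": 0, "ay": 0, "az": 0}, {"tx": -0.954, "ty": -0.617, "tz": 0.26, "ax": 0, "ay": 0, "az": 0}, {"tx": -0.954, "ty": -0.617, "tz": 0.26, "ax": 0, "ay": 0, "az": 0}, {"tx": -0.954, "ty": -0.617, "tz": 0.26, "ax": 0, "ay": 0, "az": 0}, {"tx": -0.954, "ty": -0.617, "tz": 0.26, "ax": 0, "ay": 0, "az": 0}, {"tx": -0.954, "ty": -0.617, "tz": 0.26, "ax": 0, "ay": 0, "az": 0}], "jaw": 0, "force": 25}}

```text
time_s: 1.6
ee_pos: [0.4538, 0.1399, 0.3106]
eef_rot: [-3.141, -0.0, 2.681]
force: [0.1, 0.6, 0.6]
grip_width: 0.094
grip_force: 0.0
```

Call:
{"op": "apply_moves", "data": {"increments": [{"tx": 0, "ty": 0, "tz": 0, "ax": 0, "ay": 0, "az": 0}, {"tx": 0, "ty": 0, "tz": 0, "ax": 0, "ay": 0, "az": 0}]}}

```text
time_s: 1.85
ee_pos: [0.4532, 0.1413, 0.311]
eef_rot: [-3.141, -0.0, 2.681]
force: [0.9, 0.2, 0.6]
grip_width: 0.0939
grip_force: 0.0
```

Call:
{"op": "apply_moves", "data": {"increments": [{"tx": 0, "ty": 0, "tz": 0.8, "ax": 0, "ay": 0, "az": 0}, {"tx": 0, "ty": 0, "tz": 0.8, "ax": 0, "ay": 0, "az": 0}, {"tx": 0, "ty": 0, "tz": 0.8, "ax": 0, "ay": 0, "az": 0}, {"tx": 0, "ty": 0, "tz": 0.6, "ax": 0, "ay": 0, "az": 0}, {"tx": 0, "ty": 0, "tz": 0.25, "ax": 0, "ay": 0, "az": 0}, {"tx": 0, "ty": 0, "tz": 0.2, "ax": 0, "ay": 0, "az": 0}, {"tx": 0, "ty": 0, "tz": 0, "ax": 0, "ay": 0, "az": 0}]}}

```text
time_s: 2.72
ee_pos: [0.4534, 0.1412, 0.2077]
eef_rot: [3.142, 0.0, 2.681]
force: [1.0, 0.3, 0.4]
grip_width: 0.0944
grip_force: 0.0
```

Call:
{"op": "apply_moves", "data": {"increments": [{"tx": 0, "ty": 0, "tz": 0, "ax": 0, "ay": 0, "az": 0}, {"tx": 0, "ty": 0, "tz": 0, "ax": 0, "ay": 0, "az": 0}, {"tx": 0, "ty": 0, "tz": 0, "ax": 0, "ay": 0, "az": 0}, {"tx": 0, "ty": 0, "tz": 0, "ax": 0, "ay": 0, "az": 0}, {"tx": 0, "ty": 0, "tz": 0, "ax": 0, "ay": 0, "az": 0}, {"tx": 0, "ty": 0, "tz": 0, "ax": 0, "ay": 0, "az": 0}], "jaw": 1, "force": 25}}

```text
time_s: 3.48
ee_pos: [0.4535, 0.141, 0.2077]
eef_rot: [3.141, 0.0, 2.681]
force: [0.8, 1.3, 2.3]
grip_width: 0.0586
grip_force: 24.8
```

Call:
{"op": "apply_moves", "data": {"increments": [{"tx": 0, "ty": 0, "tz": -0.3, "ax": 0, "ay": 0, "az": 0}, {"tx": 0, "ty": 0, "tz": -0.6, "ax": 0, "ay": 0, "az": 0}, {"tx": 0, "ty": 0, "tz": -0.8, "ax": 0, "ay": 0, "az": 0}, {"tx": 0, "ty": 0, "tz": -0.8, "ax": 0, "ay": 0, "az": 0}, {"tx": 0, "ty": 0, "tz": -0.8, "ax": 0, "ay": 0, "az": 0}, {"tx": 0, "ty": 0, "tz": -0.4, "ax": 0, "ay": 0, "az": 0}, {"tx": 0, "ty": 0, "tz": -0.2, "ax": 0, "ay": 0, "az": 0}]}}

```text
time_s: 4.35
ee_pos: [0.4533, 0.1409, 0.3248]
eef_rot: [3.142, 0.0, 2.681]
force: [0.6, 0.6, -4.3]
grip_width: 0.0588
grip_force: 24.8
```

Call:
{"op": "apply_moves", "data": {"increments": [{"tx": -0.185, "ty": -0.334, "tz": 0, "ax": 0, "ay": 0, "az": 0}, {"tx": -0.385, "ty": -0.7, "tz": 0, "ax": 0, "ay": 0, "az": 0}, {"tx": -0.45, "ty": -0.8, "tz": 0, "ax": 0, "ay": 0, "az": 0}, {"tx": -0.45, "ty": -0.8, "tz": 0, "ax": 0, "ay": 0, "az": 0}, {"tx": -0.45, "ty": -0.8, "tz": 0, "ax": 0, "ay": 0, "az": 0}, {"tx": -0.45, "ty": -0.8, "tz": 0, "ax": 0, "ay": 0, "az": 0}, {"tx": -0.45, "ty": -0.8, "tz": 0, "ax": 0, "ay": 0, "az": 0}, {"tx": -0.45, "ty": -0.8, "tz": 0, "ax": 0, "ay": 0, "az": 0}, {"tx": -0.45, "ty": -0.8, "tz": 0, "ax": 0, "ay": 0, "az": 0}, {"tx": -0.45, "ty": -0.8, "tz": 0, "ax": 0, "ay": 0, "az": 0}, {"tx": -0.3, "ty": -0.6, "tz": 0, "ax": 0, "ay": 0, "az": 0}, {"tx": -0.147, "ty": -0.299, "tz": 0, "ax": 0, "ay": 0, "az": 0}]}}

```text
time_s: 5.85
ee_pos: [0.4659, -0.1458, 0.3237]
eef_rot: [-3.141, -0.002, 2.68]
force: [0.3, 0.0, -3.4]
grip_width: 0.0588
grip_force: 24.8
```

Call:
{"op": "apply_moves", "data": {"increments": [{"tx": 0, "ty": 0, "tz": 0, "ax": 0, "ay": 0, "az": 0}, {"tx": 0, "ty": 0, "tz": 0, "ax": 0, "ay": 0, "az": 0}, {"tx": 0, "ty": 0, "tz": 0, "ax": 0, "ay": 0, "az": 0}]}}

```text
time_s: 6.22
ee_pos: [0.4663, -0.144, 0.3245]
eef_rot: [3.142, -0.0, 2.682]
force: [-0.2, 0.4, -2.5]
grip_width: 0.0588
grip_force: 24.8
```

Run:
```python
from station import *
import cv2,numpy as np
a=camera("scene")["pixels"][150:310,280:480];b=camera("top")["pixels"][140:300,330:530]
g=np.hstack([cv2.resize(x[:,:,::-1],None,fx=2,fy=2) for x in(a,b)]);cv2.imwrite("pics/c.png",g)
```

```text
(no output)
```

View pics/c.png

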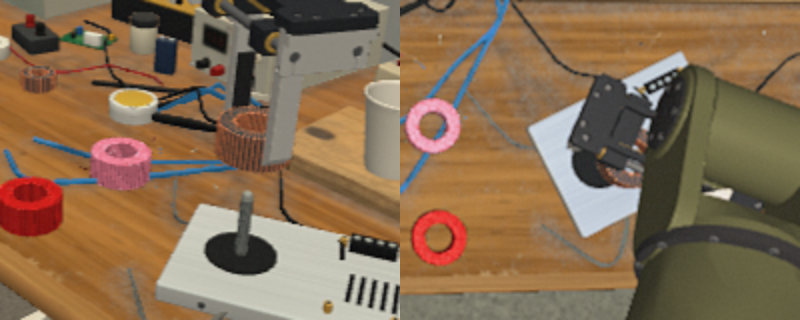

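The core is held level above the stud (stud tip at crop (245,195)), so I'm lowering it.

Call:
{"op": "apply_moves", "data": {"increments": [{"tx": 0, "ty": 0, "tz": 0.3, "ax": 0, "ay": 0, "az": 0}, {"tx": 0, "ty": 0, "tz": 0.4, "ax": 0, "ay": 0, "az": 0}, {"tx": 0, "ty": 0, "tz": 0.4, "ax": 0, "ay": 0, "az": 0}, {"tx": 0, "ty": 0, "tz": 0.4, "ax": 0, "ay": 0, "az": 0}, {"tx": 0, "ty": 0, "tz": 0.4, "ax": 0, "ay": 0, "az": 0}, {"tx": 0, "ty": 0, "tz": 0.4, "ax": 0, "ay": 0, "az": 0}, {"tx": 0, "ty": 0, "tz": 0.4, "ax": 0, "ay": 0, "az": 0}, {"tx": 0, "ty": 0, "tz": 0.2, "ax": 0, "ay": 0, "az": 0}, {"tx": 0, "ty": 0, "tz": 0.1, "ax": 0, "ay": 0, "az": 0}, {"tx": 0, "ty": 0, "tz": 0.04, "ax": 0, "ay": 0, "az": 0}, {"tx": 0, "ty": 0, "tz": 0, "ax": 0, "ay": 0, "az": 0}]}}

```text
time_s: 7.7
ee_pos: [0.4664, -0.1446, 0.2336]
eef_rot: [-3.142, 0.0, 2.681]
force: [-0.5, -0.2, -3.4]
grip_width: 0.0588
grip_force: 24.8
```

Call:
{"op": "apply_moves", "data": {"increments": [{"tx": 0, "ty": 0, "tz": 0.05, "ax": 0, "ay": 0, "az": 0}, {"tx": 0, "ty": 0, "tz": 0.03, "ax": 0, "ay": 0, "az": 0}, {"tx": 0, "ty": 0, "tz": 0, "ax": 0, "ay": 0, "az": 0}]}}

```text
time_s: 8.07
ee_pos: [0.4663, -0.1445, 0.2309]
eef_rot: [3.142, -0.0, 2.681]
force: [-0.5, 0.0, -3.6]
grip_width: 0.0588
grip_force: 24.8
```

Call:
{"op": "apply_moves", "data": {"increments": [{"tx": 0, "ty": 0, "tz": 0.03, "ax": 0, "ay": 0, "az": 0}, {"tx": 0, "ty": 0, "tz": 0.02, "ax": 0, "ay": 0, "az": 0}, {"tx": 0, "ty": 0, "tz": 0, "ax": 0, "ay": 0, "az": 0}]}}

```text
time_s: 8.45
ee_pos: [0.4663, -0.1445, 0.2296]
eef_rot: [-3.142, 0.0, 2.681]
force: [-2.2, 1.5, 2.3]
grip_width: 0.0586
grip_force: 24.8
```

Contact with the pad. Releasing and retreating.

Call:
{"op": "apply_moves", "data": {"increments": [{"tx": 0, "ty": 0, "tz": 0, "ax": 0, "ay": 0, "az": 0}, {"tx": 0, "ty": 0, "tz": 0, "ax": 0, "ay": 0, "az": 0}, {"tx": 0, "ty": 0, "tz": 0, "ax": 0, "ay": 0, "az": 0}, {"tx": 0, "ty": 0, "tz": 0, "ax": 0, "ay": 0, "az": 0}, {"tx": 0, "ty": 0, "tz": 0, "ax": 0, "ay": 0, "az": 0}], "jaw": 0.1}}

```text
time_s: 9.07
ee_pos: [0.4663, -0.1446, 0.2294]
eef_rot: [-3.142, 0.0, 2.681]
force: [0.4, -0.3, -0.3]
grip_width: 0.0842
grip_force: 0.0
```

Call:
{"op": "apply_moves", "data": {"increments": [{"tx": 0, "ty": 0, "tz": -0.3, "ax": 0, "ay": 0, "az": 0}, {"tx": 0, "ty": 0, "tz": -0.6, "ax": 0, "ay": 0, "az": 0}, {"tx": 0, "ty": 0, "tz": -0.8, "ax": 0, "ay": 0, "az": 0}, {"tx": 0, "ty": 0, "tz": -0.8, "ax": 0, "ay": 0, "az": 0}, {"tx": 0, "ty": 0, "tz": -0.8, "ax": 0, "ay": 0, "az": 0}, {"tx": 0, "ty": 0, "tz": -0.4, "ax": 0, "ay": 0, "az": 0}, {"tx": 0, "ty": 0, "tz": 0, "ax": 0, "ay": 0, "az": 0}]}}

```text
time_s: 9.95
ee_pos: [0.4663, -0.1445, 0.341]
eef_rot: [3.141, 0.001, 2.681]
force: [0.1, 0.8, -0.4]
grip_width: 0.0842
grip_force: 0.0
```

Call:
{"op": "apply_moves", "data": {"increments": [{"tx": 0.211, "ty": 0.4, "tz": 0, "ax": 0, "ay": 0, "az": 0}, {"tx": 0.423, "ty": 0.8, "tz": 0, "ax": 0, "ay": 0, "az": 0}, {"tx": 0.4756, "ty": 0.9, "tz": 0, "ax": 0, "ay": 0, "az": 0}, {"tx": 0.4756, "ty": 0.9, "tz": 0, "ax": 0, "ay": 0, "az": 0}, {"tx": 0.4756, "ty": 0.9, "tz": 0, "ax": 0, "ay": 0, "az": 0}, {"tx": 0.4756, "ty": 0.9, "tz": 0, "ax": 0, "ay": 0, "az": 0}, {"tx": 0.4756, "ty": 0.9, "tz": 0, "ax": 0, "ay": 0, "az": 0}, {"tx": 0.4756, "ty": 0.9, "tz": 0, "ax": 0, "ay": 0, "az": 0}, {"tx": 0.4756, "ty": 0.9, "tz": 0, "ax": 0, "ay": 0, "az": 0}, {"tx": 0.4756, "ty": 0.9, "tz": 0, "ax": 0, "ay": 0, "az": 0}, {"tx": 0.4756, "ty": 0.9, "tz": 0, "ax": 0, "ay": 0, "az": 0}, {"tx": 0.4756, "ty": 0.9, "tz": 0, "ax": 0, "ay": 0, "az": 0}]}}

```text
time_s: 11.45
ee_pos: [0.4569, 0.203, 0.3395]
eef_rot: [-3.141, -0.001, 2.681]
force: [0.7, -0.1, -0.7]
grip_width: 0.0843
grip_force: 0.0
```

Call:
{"op": "apply_moves", "data": {"increments": [{"tx": 0.4756, "ty": 0.9, "tz": 0, "ax": 0, "ay": 0, "az": 0}, {"tx": 0.4756, "ty": 0.9, "tz": 0, "ax": 0, "ay": 0, "az": 0}, {"tx": 0.4756, "ty": 0.9, "tz": 0, "ax": 0, "ay": 0, "az": 0}, {"tx": 0.4756, "ty": 0.9, "tz": 0, "ax": 0, "ay": 0, "az": 0}, {"tx": 0.4756, "ty": 0.9, "tz": 0, "ax": 0, "ay": 0, "az": 0}, {"tx": 0.423, "ty": 0.8, "tz": 0, "ax": 0, "ay": 0, "az": 0}, {"tx": 0.247, "ty": 0.467, "tz": 0, "ax": 0, "ay": 0, "az": 0}, {"tx": 0, "ty": 0, "tz": 0, "ax": 0, "ay": 0, "az": 0}, {"tx": 0, "ty": 0, "tz": 0, "ax": 0, "ay": 0, "az": 0}]}}

```text
time_s: 12.58
ee_pos: [0.4526, 0.3965, 0.3402]
eef_rot: [-3.141, -0.0, 2.68]
force: [0.2, 0.0, 0.3]
grip_width: 0.0845
grip_force: 0.0
```

Run:
```python
from station import *
import cv2,numpy as np,pickle
A=camera("scene");B=camera("top");pickle.dump((A,B),open("c1.pkl","wb"))
a=A["pixels"][210:310,350:450];b=B["pixels"][170:270,380:480]
g=np.hstack([cv2.resize(x[:,:,::-1],None,fx=4,fy=4) for x in(a,b)]);cv2.imwrite("pics/d.png",g)
```

```text
(no output)
```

View pics/d.png

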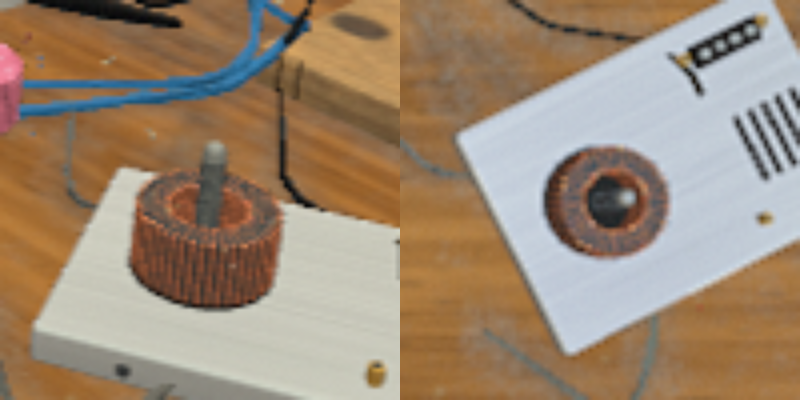

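The core lies flat on the pad with the stud inside its hole (stud tip at crop (214,150)). Next I'm grasping the retainer's collar.

Call:
{"op": "apply_moves", "data": {"increments": [{"tx": 0, "ty": 0, "tz": 0.5, "ax": 0, "ay": 0, "az": 0}, {"tx": 0, "ty": 0, "tz": 0.8, "ax": 0, "ay": 0, "az": 0}, {"tx": 0, "ty": 0, "tz": 0.8, "ax": 0, "ay": 0, "az": 0}, {"tx": 0, "ty": 0, "tz": 0.8, "ax": 0, "ay": 0, "az": 0}, {"tx": 0, "ty": 0, "tz": 0.8, "ax": 0, "ay": 0, "az": 0}, {"tx": 0, "ty": 0, "tz": 0.5, "ax": 0, "ay": 0, "az": 0}, {"tx": 0, "ty": 0, "tz": 0.2, "ax": 0, "ay": 0, "az": 0}, {"tx": 0, "ty": 0, "tz": 0.05, "ax": 0, "ay": 0, "az": 0}, {"tx": 0, "ty": 0, "tz": 0, "ax": 0, "ay": 0, "az": 0}]}}

```text
time_s: 13.8
ee_pos: [0.4527, 0.3971, 0.2076]
eef_rot: [3.141, 0.0, 2.681]
force: [-0.1, 0.7, 0.5]
grip_width: 0.0844
grip_force: 0.0
```

Call:
{"op": "apply_moves", "data": {"increments": [{"tx": 0, "ty": 0, "tz": 0, "ax": 0, "ay": 0, "az": 0}, {"tx": 0, "ty": 0, "tz": 0, "ax": 0, "ay": 0, "az": 0}, {"tx": 0, "ty": 0, "tz": 0, "ax": 0, "ay": 0, "az": 0}, {"tx": 0, "ty": 0, "tz": 0, "ax": 0, "ay": 0, "az": 0}, {"tx": 0, "ty": 0, "tz": 0, "ax": 0, "ay": 0, "az": 0}, {"tx": 0, "ty": 0, "tz": 0, "ax": 0, "ay": 0, "az": 0}, {"tx": 0, "ty": 0, "tz": 0, "ax": 0, "ay": 0, "az": 0}, {"tx": 0, "ty": 0, "tz": 0, "ax": 0, "ay": 0, "az": 0}], "jaw": 1, "force": 25}}

```text
time_s: 14.8
ee_pos: [0.4526, 0.3971, 0.207]
eef_rot: [3.141, 0.0, 2.681]
force: [-0.2, 0.1, 0.1]
grip_width: 0.0382
grip_force: 25.0
```

Call:
{"op": "apply_moves", "data": {"increments": [{"tx": 0, "ty": 0, "tz": -0.3, "ax": 0, "ay": 0, "az": 0}, {"tx": 0, "ty": 0, "tz": -0.6, "ax": 0, "ay": 0, "az": 0}, {"tx": 0, "ty": 0, "tz": -0.8, "ax": 0, "ay": 0, "az": 0}, {"tx": 0, "ty": 0, "tz": -0.8, "ax": 0, "ay": 0, "az": 0}, {"tx": 0, "ty": 0, "tz": -0.8, "ax": 0, "ay": 0, "az": 0}, {"tx": 0, "ty": 0, "tz": -0.8, "ax": 0, "ay": 0, "az": 0}, {"tx": 0, "ty": 0, "tz": -0.4, "ax": 0, "ay": 0, "az": 0}, {"tx": 0, "ty": 0, "tz": -0.17, "ax": 0, "ay": 0, "az": 0}, {"tx": 0, "ty": 0, "tz": 0, "ax": 0, "ay": 0, "az": 0}]}}

```text
time_s: 15.92
ee_pos: [0.4525, 0.397, 0.3468]
eef_rot: [-3.141, -0.0, 2.681]
force: [0.0, -0.3, -1.7]
grip_width: 0.038
grip_force: 25.0
```

Call:
{"op": "apply_moves", "data": {"increments": [{"tx": -0.211, "ty": -0.4, "tz": 0, "ax": 0, "ay": 0, "az": 0}, {"tx": -0.423, "ty": -0.8, "tz": 0, "ax": 0, "ay": 0, "az": 0}, {"tx": -0.4756, "ty": -0.9, "tz": 0, "ax": 0, "ay": 0, "az": 0}, {"tx": -0.4756, "ty": -0.9, "tz": 0, "ax": 0, "ay": 0, "az": 0}, {"tx": -0.4756, "ty": -0.9, "tz": 0, "ax": 0, "ay": 0, "az": 0}, {"tx": -0.4756, "ty": -0.9, "tz": 0, "ax": 0, "ay": 0, "az": 0}, {"tx": -0.4756, "ty": -0.9, "tz": 0, "ax": 0, "ay": 0, "az": 0}, {"tx": -0.4756, "ty": -0.9, "tz": 0, "ax": 0, "ay": 0, "az": 0}, {"tx": -0.4756, "ty": -0.9, "tz": 0, "ax": 0, "ay": 0, "az": 0}, {"tx": -0.4756, "ty": -0.9, "tz": 0, "ax": 0, "ay": 0, "az": 0}, {"tx": -0.4756, "ty": -0.9, "tz": 0, "ax": 0, "ay": 0, "az": 0}, {"tx": -0.4756, "ty": -0.9, "tz": 0, "ax": 0, "ay": 0, "az": 0}]}}

```text
time_s: 17.42
ee_pos: [0.4608, 0.0495, 0.3465]
eef_rot: [-3.141, -0.001, 2.68]
force: [0.6, 0.1, -2.1]
grip_width: 0.0379
grip_force: 25.0
```

Call:
{"op": "apply_moves", "data": {"increments": [{"tx": -0.4756, "ty": -0.9, "tz": 0, "ax": 0, "ay": 0, "az": 0}, {"tx": -0.4756, "ty": -0.9, "tz": 0, "ax": 0, "ay": 0, "az": 0}, {"tx": -0.4756, "ty": -0.9, "tz": 0, "ax": 0, "ay": 0, "az": 0}, {"tx": -0.4756, "ty": -0.9, "tz": 0, "ax": 0, "ay": 0, "az": 0}, {"tx": -0.4756, "ty": -0.9, "tz": 0, "ax": 0, "ay": 0, "az": 0}, {"tx": -0.423, "ty": -0.8, "tz": 0, "ax": 0, "ay": 0, "az": 0}, {"tx": -0.247, "ty": -0.467, "tz": 0, "ax": 0, "ay": 0, "az": 0}, {"tx": 0, "ty": 0, "tz": 0, "ax": 0, "ay": 0, "az": 0}, {"tx": 0, "ty": 0, "tz": 0, "ax": 0, "ay": 0, "az": 0}, {"tx": 0, "ty": 0, "tz": 0, "ax": 0, "ay": 0, "az": 0}]}}

```text
time_s: 18.68
ee_pos: [0.4663, -0.1438, 0.347]
eef_rot: [3.142, -0.0, 2.682]
force: [-0.1, -0.4, -0.8]
grip_width: 0.0378
grip_force: 25.0
```

Run:
```python
from station import *
import cv2
a=camera("scene")["pixels"][170:310,330:490]
cv2.imwrite("pics/e.png",cv2.resize(a[:,:,::-1],None,fx=4,fy=4))
```

```text
(no output)
```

View pics/e.png

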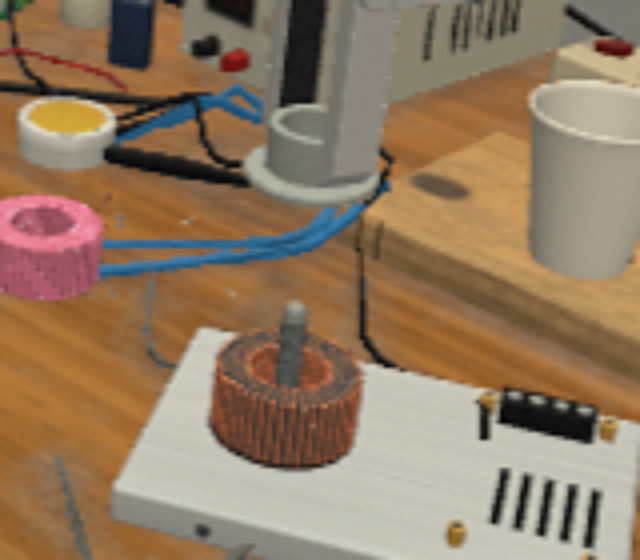

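The retainer is held level above the stud, with its flange at crop (315,172) and the stud tip at (293,305). Lowering it now.

Call:
{"op": "apply_moves", "data": {"increments": [{"tx": 0, "ty": 0, "tz": 0.3, "ax": 0, "ay": 0, "az": 0}, {"tx": 0, "ty": 0, "tz": 0.4, "ax": 0, "ay": 0, "az": 0}, {"tx": 0, "ty": 0, "tz": 0.4, "ax": 0, "ay": 0, "az": 0}, {"tx": 0, "ty": 0, "tz": 0.4, "ax": 0, "ay": 0, "az": 0}, {"tx": 0, "ty": 0, "tz": 0.4, "ax": 0, "ay": 0, "az": 0}, {"tx": 0, "ty": 0, "tz": 0.4, "ax": 0, "ay": 0, "az": 0}, {"tx": 0, "ty": 0, "tz": 0.3, "ax": 0, "ay": 0, "az": 0}, {"tx": 0, "ty": 0, "tz": 0.15, "ax": 0, "ay": 0, "az": 0}, {"tx": 0, "ty": 0, "tz": 0.08, "ax": 0, "ay": 0, "az": 0}, {"tx": 0, "ty": 0, "tz": 0, "ax": 0, "ay": 0, "az": 0}]}}

```text
time_s: 19.98
ee_pos: [0.4664, -0.1446, 0.2623]
eef_rot: [3.142, 0.0, 2.681]
force: [0.5, -0.5, 0.0]
grip_width: 0.0378
grip_force: 25.0
```

Call:
{"op": "apply_moves", "data": {"increments": [{"tx": 0, "ty": 0, "tz": 0.04, "ax": 0, "ay": 0, "az": 0}, {"tx": 0, "ty": 0, "tz": 0.04, "ax": 0, "ay": 0, "az": 0}, {"tx": 0, "ty": 0, "tz": 0, "ax": 0, "ay": 0, "az": 0}]}}

```text
time_s: 20.35
ee_pos: [0.4663, -0.1445, 0.2597]
eef_rot: [-3.142, -0.0, 2.681]
force: [-0.4, -0.8, -0.5]
grip_width: 0.0379
grip_force: 25.0
```

Call:
{"op": "apply_moves", "data": {"increments": [{"tx": 0, "ty": 0, "tz": 0.025, "ax": 0, "ay": 0, "az": 0}, {"tx": 0, "ty": 0, "tz": 0.025, "ax": 0, "ay": 0, "az": 0}, {"tx": 0, "ty": 0, "tz": 0, "ax": 0, "ay": 0, "az": 0}]}}

```text
time_s: 20.72
ee_pos: [0.4664, -0.1446, 0.2588]
eef_rot: [-3.142, 0.0, 2.681]
force: [-3.6, 1.2, 8.4]
grip_width: 0.0379
grip_force: 25.0
```

Call:
{"op": "apply_moves", "data": {"increments": [{"tx": 0, "ty": 0, "tz": 0, "ax": 0, "ay": 0, "az": 0}, {"tx": 0, "ty": 0, "tz": 0, "ax": 0, "ay": 0, "az": 0}, {"tx": 0, "ty": 0, "tz": 0, "ax": 0, "ay": 0, "az": 0}, {"tx": 0, "ty": 0, "tz": 0, "ax": 0, "ay": 0, "az": 0}, {"tx": 0, "ty": 0, "tz": 0, "ax": 0, "ay": 0, "az": 0}, {"tx": 0, "ty": 0, "tz": 0, "ax": 0, "ay": 0, "az": 0}], "jaw": 0.1}}

```text
time_s: 21.48
ee_pos: [0.4663, -0.1445, 0.2582]
eef_rot: [-3.142, 0.0, 2.681]
force: [-0.8, 0.6, 0.8]
grip_width: 0.0845
grip_force: 0.0
```

Call:
{"op": "apply_moves", "data": {"increments": [{"tx": 0, "ty": 0, "tz": -0.3, "ax": 0, "ay": 0, "az": 0}, {"tx": 0, "ty": 0, "tz": -0.6, "ax": 0, "ay": 0, "az": 0}, {"tx": 0, "ty": 0, "tz": -0.8, "ax": 0, "ay": 0, "az": 0}, {"tx": 0, "ty": 0, "tz": -0.8, "ax": 0, "ay": 0, "az": 0}, {"tx": 0, "ty": 0, "tz": -0.8, "ax": 0, "ay": 0, "az": 0}, {"tx": 0, "ty": 0, "tz": -0.8, "ax": 0, "ay": 0, "az": 0}, {"tx": 0, "ty": 0, "tz": -0.4, "ax": 0, "ay": 0, "az": 0}, {"tx": 0, "ty": 0, "tz": 0, "ax": 0, "ay": 0, "az": 0}]}}

```text
time_s: 22.48
ee_pos: [0.4663, -0.1445, 0.3937]
eef_rot: [3.142, 0.001, 2.681]
force: [-0.0, -1.0, -0.5]
grip_width: 0.0847
grip_force: 0.0
```

Run:
```python
from station import *
import cv2
a=camera("scene")["pixels"][170:310,330:490]
cv2.imwrite("pics/f.png",cv2.resize(a[:,:,::-1],None,fx=4,fy=4))
```

```text
(no output)
```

View pics/f.png

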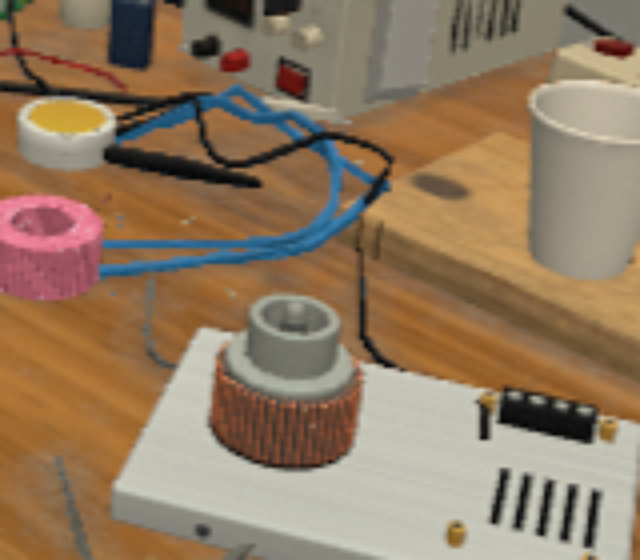

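The retainer lies flat on the core, collar up (crop (293,345)), with the stud tip inside it at (293,318). The gripper is clear.

```bash
python3 -c "
from station import *
print(hand_in())"
```

```text
the job is handed in; nothing more can be done
None
```

The larger core is flat on the pad over the stud, with the retainer flat on top of it, collar up. I handed the job in at about 22.5 s with the gripper clear and the smaller core untouched; no verdict was returned.

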